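# Feed two collars through the gate into the loading lane

### The job

Push the brass collar across the blue tray, through the narrow gate and along the lane until it rests against the end stop; then push the steel collar through the gate after it, up against the brass one. Slide them along the tray with the fingertips, never lifting or tipping them, and leave the red bush and the other things on the bench where they are.

Things in the scene. Friction and masses are not known exactly. Their poses are not given: they have to be found in the camera images.
- tray: Blue loading tray with aluminium walls, fixed on the bench. Origin: at bench height; its y axis points from the deck through the gate along the lane, z up. In its frame, mm: floor top at z = 4; deck x -112 to 112, y -167 to 17, ringed by walls 6 thick whose tops are at z = 13. Fingertips kept at z = 16 to 18 pass over all walls and posts and still push the collars (tops at z = 28).
- tray_gate (a point): Middle of the gate on the tray floor, at x = 0, y = 62, z = 4 mm in the tray's frame: two round steel posts, tops at z = 14, clear width 42 mm. In front of it two straight lead-in walls narrow from x = +-48 at y = 20 (an opening in the deck's fence) to the gate. Axes as the tray's.
- tray_stop (a point): Foot of the dark end stop's face, at x = 0, y = 150, z = 4 mm in the tray's frame. The lane, clear width 44 mm and centred on x = 0, runs straight from the gate to this face and takes the two collars one behind the other, with room behind them. The stop's top is at z = 30. Axes as the tray's.
- collar_brass: Yellow brass collar, 150 g, 36 mm in diameter and 24 mm tall, standing loose on the deck of the tray with its 16 mm bore upward; origin at the centre of its underside, z up. It slides without rolling when pushed.
- collar_steel: Grey steel collar, 140 g, 36 mm in diameter and 24 mm tall, standing loose on the deck of the tray with its 16 mm bore upward; origin at the centre of its underside, z up. It slides without rolling when pushed.
- bush_red: Red plastic bush, 60 g, to be left where it stands, 36 mm in diameter and 24 mm tall, standing loose on the deck of the tray with its 16 mm bore upward; origin at the centre of its underside, z up. It slides without rolling when pushed. The two collars and the bush stand in a row across the deck, in any order, about 75 mm apart, their y in the tray's frame being -125 to -95.
- multimeter: Bystander: yellow multimeter with grey face, 155 x 78 x 42 mm, lying loose to the right of the tray; origin at the centre of its underside.
- screwdriver_blue: Bystander: screwdriver with blue handle, 148 x 28 x 28 mm, lying loose behind the tray on the left; origin at the centre of its underside.
- sample_box_2: Bystander: small open grey box with dark insert, 52 x 68 x 18 mm, loose to the left of the tray; origin at the centre of its underside.
Not all that is in view belongs to the job. Of the things like the collar_brass, leave any that is pink or purple; of the rest the smaller one is meant.

How it is judged:
By the outcome, as a careful person would: the job done as asked, in the order asked, and still so for the second after the job is handed in, with the robot touching nothing.
It also fails if it takes over 64 s, if anything falls off the work surface, if the arm or the gripper's body presses on something with over 40 N, if the wrist force passes 120 N, or if a joint passes its speed limit or range.

### The arm

A 6-joint arm with a two-finger parallel gripper is mounted at the origin on a cart in front of the work surface, level with it; the furniture and walls round the work are solid. World frame = base frame: x ahead of the robot, y to its left, z up, the work surface at z = 0. Lengths are in m, angles in rad, forces in N, time in s.
With the tool pointing down it reaches from about 0.325 to 0.75 m from the base axis. Payload 7.6 kg.
Tool frame: the origin (TCP) lies at the very end of the fingers, on their centre line; the grasp point (between the pads) lies 19 mm behind it (grip_depth is the distance from the TCP to the grasp point, in m); z points along the fingers, y is the line along which they close (so a half turn about z gives the same grasp; the last joint's range is limited). The gripper opens to 85 mm and grips with 20 to 120 N. Pads are 22 mm wide; open, the fingers measure 114 mm over their backs; the gripper's body (76 mm by 85 mm) begins 54 mm behind the grasp point. The pads swing forward as they close: fully open they stand 13 mm farther back than shut.
Start: joints at [-1.199, 0.052, 1.401, -0, 1.689, -0.07], TCP at [0.224, -0.475, 0.231] pointing down, gripper open.
Joint ranges: [-2.9, 2.9], [-0.91, 2.17], [0.12, 2.37], [-1.06, 4.2], [0.26, 2.73], [-2.93, 2.93]. Speed limits (rad/s): [2.57, 2.57, 3.01, 3.14, 3.14, 3.14].

### API

Orientations are given as a rotation vector (axis times angle).
In Python, from cell import * gives the robot as it stands.
- The arm moves only by the shell command python3 -m jog 'ROWS' [FORCE]. ROWS is JSON, a list of rows, each a list of 5 numbers: the gripper's target within -1 to 1 (shut at 1, half-way at 0, fully open at -1), then the shift along the tool's x, y, z each as a share of 120 mm, from -1 to 1, then the turn about the tool's z as a share of pi rad, from -1 to 1. A call has 1 to 5 rows; each row is the pose to reach, as a shift and turn from the pose commanded when the call began, along the tool's axes at that moment, turning the shorter way round; what a row does not reach only later rows make up. A row lasts 1/10 s, in which the tool goes at most 50 mm and 8.59 degrees, less where a joint would pass 70% of its speed; a pose out of reach is approached as far as the arm can. A call with a number of a shift or a turn outside -1 to 1 is refused whole. A call with a gripper value outside its range is refused whole. The fingers move at their own pace and stop on an object; FORCE is the grip in N (left out, the last holds). Time passes only in rows, so rows that repeat a pose let the fingers close. It gives the time, the measured TCP pose, the force, the opening and the grip force at its end, in the units of the state.
- get_state(): the state, without advancing time (a new reading comes with each control period).
- grab_frame(name): name is "scene" or "top" or "wrist"; returns (picture, depth): 420x560x3 uint8, blue, green, red; 420x560 float32, m along the optical axis (not along the pixel's ray), 0 where there is no reading.
- camera_model(name): a dict with "intrinsics" (3x3 intrinsics, pixels), "dist" ([k1, k2, p1, p2, k3] as OpenCV has them; the pictures are not rectified), "R" (3x3) and "t" (3): a world point X has camera coordinates R X + t. Camera axes: x right, y down, z forward; pixel columns grow to the right and rows downward; lengths in m; the calibration is good to about 2 mm. A picture is of the moment at which its call begins: read the wrist's pose just before it. camera_model takes no time and is no camera call; for the wrist camera it gives the pose at the moment of the call.
- sign_off(): hands the job in; it is judged then, once.
Trained networks look in the newest picture that a camera, given by its name, has taken for a name from the list of things; names that differ only in an ending like _2 or _b are one class to them, and where a whole thing is asked for, a point or a joint stands for the part that bears it (a point fixed in the world has none). Each returns a list of dicts, best first, with "score" (0 to 1); they miss things now and then, are a little off and sometimes report something else, mostly with a low value. They report only what shows in the picture. A call takes as long as a camera call. They do not tell look-alikes from the thing itself.
- regions_of(thing, camera): "mask" (420x560 bool, what is visible of it) and "point" ([column, row] in pixels, amid what is visible of it).
The state is a dict: "clock": time; "joints": joint angles; "qd": joint speeds; "joint_efforts": joint torques, N m; "tcp_pos": TCP position; "ee_rot": TCP orientation; "wrist_force": force on the tool from outside, world axes, zero at the start; "ft_torque": the same for the moment, N m; "opening": finger opening in m; "grip_force": force on a finger pad.
Only numpy, scipy, OpenCV 4.12 (cv2) and the standard library are available. Lean on these libraries where they do the work, as an engineer would, in place of code of your own. Each camera call takes 0.05 s, during which the arm holds its last target. There are 200 camera calls.

## Working session

There is one attempt and no reset: what is moved stays moved. The work goes in short steps, Python scripts to look and compute and a shell command to move; the robot and the scene stay as the last step left them, time stands still between calls to the robot, and variables do not carry over. Pictures are saved under pics/ and viewed, at most 14 in all, crops included, and the job is handed in when it is done.

```bash
mkdir -p pics; cat > h.py <<'E'
from cell import *
import numpy as np, cv2
def shot(c,fn=None):
    im,d=grab_frame(c)
    if fn: cv2.imwrite('pics/'+fn,im)
    return im,d,camera_model(c)
def ray(m,px):
    p=cv2.undistortPoints(np.array([[px]],float),np.array(m['intrinsics']),np.array(m['dist']))[0,0]
    R=np.array(m['R']);return -R.T@np.array(m['t']),R.T@np.array([p[0],p[1],1])
def atz(m,px,z):
    o,d=ray(m,px);return o+d*(z-o[2])/d[2]
def proj(m,X):
    R=np.array(m['R']);return cv2.projectPoints(np.array(X,float).reshape(-1,3),cv2.Rodrigues(R)[0],np.array(m['t'],float),np.array(m['intrinsics']),np.array(m['dist']))[0][:,0]
E
python3 - <<'E'
from h import *
for c in ['top','scene']:
    im,d,m=shot(c,c+'1.png')
    for n in ['collar_brass','collar_steel','bush_red','tray']:
        for r in regions_of(n,c)[:4]:
            ys,xs=np.nonzero(r['mask']); 
            print(c,n,round(r['score'],2),np.round(r['point']),len(xs),xs.min(),xs.max(),ys.min(),ys.max(),atz(m,r['point'],.028).round(3),im[r['mask']].mean(0).round())
    print(-np.array(m['R']).T@np.array(m['t']))
print(get_state())
E
```

```text
top collar_brass 0.77 [346. 236.] 293 340 358 226 244 [ 0.484 -0.23   0.028] [ 61. 142. 169.]
top collar_brass 0.66 [356. 199.] 271 347 365 191 209 [ 0.589 -0.261  0.028] [142. 112. 192.]
top collar_brass 0.63 [289. 286.] 120 284 295 281 293 [ 0.345 -0.07   0.028] [149.  52. 112.]
top collar_brass 0.59 [286. 248.] 137 281 293 241 254 [ 0.451 -0.063  0.028] [ 63. 150. 184.]
top collar_steel 0.52 [300. 193.] 142 293 304 186 199 [ 0.607 -0.105  0.028] [151. 145. 143.]
top bush_red 0.65 [297. 211.] 142 289 301 209 222 [ 0.555 -0.096  0.028] [ 30.  30. 178.]
top tray 0.89 [267. 209.] 6999 198 325 170 264 [ 0.561 -0.013  0.028] [168. 103.  57.]
[ 0.21071195 -0.02820467  1.43783284]
scene collar_brass 0.71 [324. 159.] 173 319 332 151 165 [ 0.576 -0.244  0.028] [149. 122. 186.]
scene collar_brass 0.68 [311. 198.] 120 307 317 196 207 [ 0.459 -0.066  0.028] [ 87. 145. 168.]
scene collar_brass 0.59 [336. 217.] 78 332 340 213 224 [ 0.342 -0.06   0.028] [142.  60. 107.]
scene collar_brass 0.48 [339. 175.] 176 336 348 166 181 [ 0.479 -0.216  0.028] [ 78. 145. 170.]
scene collar_steel 0.64 [284. 19
[... 351 characters left out ...]
78550738  1.09251015]
{'clock': 0.5, 'joints': array([-1.19930069e+00,  5.22018707e-02,  1.40074296e+00, -1.67386534e-05,
        1.68860472e+00, -7.02980003e-02]), 'qd': array([ 0.00106665, -0.00067063, -0.00098161, -0.00058286,  0.00086242,
       -0.00055394]), 'joint_efforts': array([ 1.11963138e-03, -3.81214929e+01, -3.60046434e+01,  3.77521656e-05,
        5.50044715e-04, -8.71740099e-06]), 'tcp_pos': array([ 0.22448878, -0.47458831,  0.23130065]), 'ee_rot': array([ 3.06521284e+00,  6.88324933e-01, -1.56566845e-05]), 'wrist_force': array([0.11664044, 0.48929705, 0.50414462]), 'ft_torque': array([ 0.03507632,  0.00626718, -0.05860074]), 'grip_force': 0.0, 'opening': 0.08527853588859595}
```

View pics/top1.png

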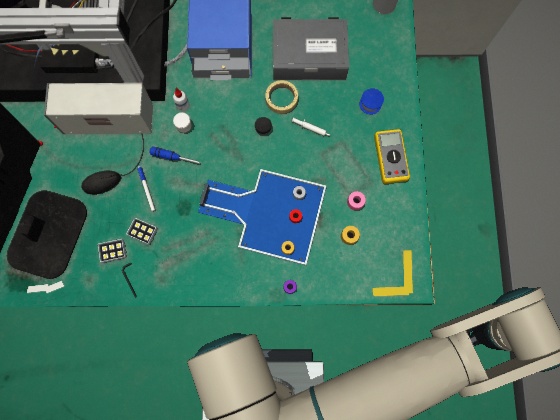

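View pics/scene1.png

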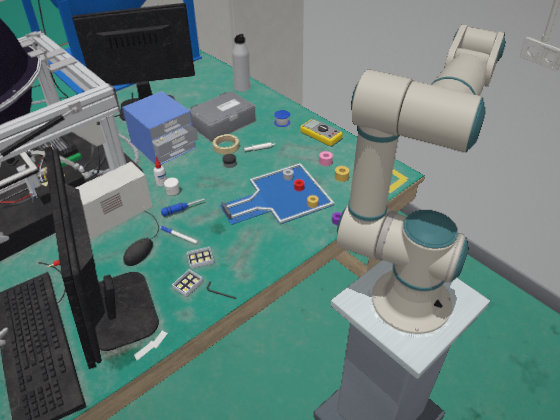

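```bash
cat >> h.py <<'E'
from scipy.spatial.transform import Rotation as Ro
def goto(p,yaw=None,s=None):
    "row numbers to reach world p with tool x heading yaw(deg, world)"
    s=s or get_state();R=Ro.from_rotvec(s['ee_rot']).as_matrix()
    d=R.T@(np.array(p)-s['tcp_pos'])/.12
    y0=np.degrees(np.arctan2(R[1,0],R[0,0]));t=0
    if yaw is not None: t=-((yaw-y0+180)%360-180)/180
    print('pos',np.round(s['tcp_pos'],4),'yaw',round(y0,1),'F',np.round(s['wrist_force'],1),'open',round(s['opening'],4),'t',s['clock']);print('rows shift',d.round(3),'turn',round(t,3));return d,t
E
python3 -c "
from h import *
goto([.48,-.1,.33],90)"
```

```text
pos [ 0.2245 -0.4746  0.2313] yaw 25.3 F [0.1 0.5 0.5] open 0.0853 t 0.5
rows shift [ 3.259 -1.911 -0.823] turn -0.359
```

```bash
python3 -m jog '[[0.2,0.3,-0.2,-0.3,0],[0.2,0.6,-0.4,-0.6,0],[0.2,0.9,-0.55,-0.8,0],[0.2,1,-0.6,-0.82,0]]'; python3 -m jog '[[0.3,0.3,-0.2,0,0],[0.3,0.6,-0.4,0,0],[0.3,0.9,-0.55,0,0],[0.3,1,-0.6,0,0]]'; python3 -m jog '[[0.3,0.3,-0.2,0,0],[0.3,0.6,-0.4,0,0],[0.3,0.9,-0.6,0,0],[0.3,1,-0.6,0,0]]'
python3 -c "
from h import *
goto([.48,-.1,.33],90)
shot('wrist','w1.png')"
```

```text
clock: 0.9
tcp_pos: [0.3038, -0.3566, 0.3339]
ee_rot: [3.059, 0.69, 0.005]
wrist_force: [0.4, -0.2, 0.3]
opening: 0.0343
grip_force: 0.0
clock: 1.3
tcp_pos: [0.3813, -0.2394, 0.33]
ee_rot: [3.064, 0.694, 0.002]
wrist_force: [-0.7, 0.3, 0.1]
opening: 0.0299
grip_force: 0.0
clock: 1.7
tcp_pos: [0.4587, -0.1228, 0.3298]
ee_rot: [-3.064, -0.694, -0.001]
wrist_force: [-0.5, -0.8, 0.0]
opening: 0.0299
grip_force: 0.0
pos [ 0.4587 -0.1228  0.3298] yaw 25.5 F [-0.5 -0.8  0. ] open 0.0299 t 1.7
rows shift [ 0.242 -0.095 -0.001] turn -0.358
```

View pics/w1.png

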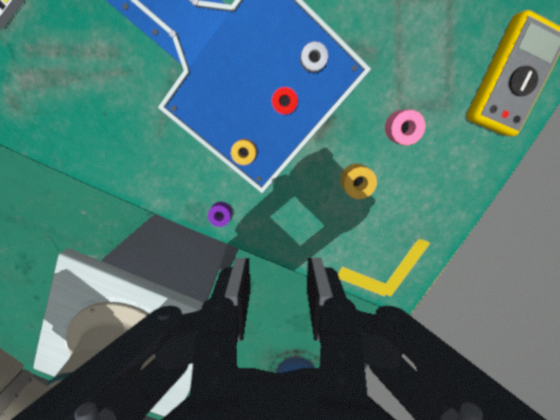

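```bash
python3 -m jog '[[0.4,0.1,0,0,-0.04],[0.4,0.2,-0.1,0,-0.09],[0.4,0.3,-0.2,0,-0.13],[0.4,0.3,-0.2,0,-0.18],[0.4,0.3,-0.2,0,-0.22]]'; python3 -m jog '[[0.4,0,0,0,-0.04],[0.4,0,0,0,-0.06],[0.4,0,0,0,-0.06]]'
python3 -c "
from h import *
goto([.5,-.12,.33],75)
im,d,m=shot('wrist','w2.png')
np.savez('w2',im=im,d=d,**{k:np.array(v) for k,v in m.items()})
for n in ['collar_brass','collar_steel','bush_red']:
  for r in regions_of(n,'wrist'):
    ys,xs=np.nonzero(r['mask'])
    print(n,round(r['score'],2),r['point'],xs.min(),xs.max(),ys.min(),ys.max(),atz(m,[(xs.min()+xs.max())/2,(ys.min()+ys.max())/2],.022).round(4),np.median(d[r['mask']]), im[r['mask']].mean(0).round())
"
```

```text
clock: 2.25
tcp_pos: [0.4796, -0.0895, 0.3296]
ee_rot: [2.646, 1.693, -0.001]
wrist_force: [-0.5, -0.6, -0.2]
opening: 0.0253
grip_force: 0.0
clock: 2.55
tcp_pos: [0.4795, -0.0898, 0.3296]
ee_rot: [2.482, 1.926, -0.001]
wrist_force: [0.0, -0.4, -0.1]
opening: 0.0257
grip_force: 0.0
pos [ 0.4795 -0.0898  0.3296] yaw 75.6 F [ 0.  -0.4 -0.1] open 0.0257 t 2.55
rows shift [-0.202  0.228 -0.003] turn 0.004
collar_brass 0.95 [259.5, 153.5] 246 270 142 167 [ 0.4554 -0.0659  0.022 ] 0.44384167 [ 75. 168. 199.]
collar_brass 0.9 [190.1, 174.5] 179 204 164 187 [ 0.3506 -0.0709  0.022 ] 0.45830485 [141.  51. 102.]
collar_brass 0.86 [369.0, 249.0] 352 385 234 267 [ 0.5876 -0.2599  0.022 ] 0.49165192 [157. 123. 201.]
collar_brass 0.85 [302.3, 250.0] 292 322 236 268 [ 0.49   -0.2373  0.022 ] 0.4896152 [ 48. 112. 137.]
collar_steel 0.72 [367.7, 153.3] 354 381 139 164 [ 0.6115 -0.1012  0.022 ] 0.44280502 [171. 161. 156.]
bush_red 0.7 [321.7, 153.0] 310 333 142 167 [ 0.5452 -0.0889  0.022 ] 0.4438423 [ 35.  35. 198.]
```

View pics/w2.png

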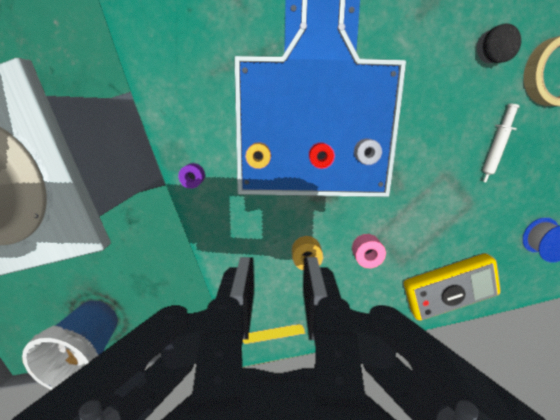

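```bash
cat >> h.py <<'E'
from scipy.optimize import minimize
def seg(a,b,n=60): return np.linspace(a,b,n)
W=np.vstack([seg((-115,-170),(115,-170)),seg((-115,-170),(-115,20)),seg((115,-170),(115,20)),seg((-115,20),(-51,20),20),seg((51,20),(115,20),20),seg((-51,20),(-25,60),20),seg((51,20),(25,60),20)])
def t2w(T,p,z=0):
    p=np.atleast_2d(p);c,s=np.cos(T[2]),np.sin(T[2]);return np.c_[T[0]+(c*p[:,0]-s*p[:,1])/1e3,T[1]+(s*p[:,0]+c*p[:,1])/1e3,np.full(len(p),z)]
def w2t(T,w):
    c,s=np.cos(T[2]),np.sin(T[2]);d=(np.atleast_2d(w)[:,:2]-T[:2])*1e3;return np.c_[c*d[:,0]+s*d[:,1],-s*d[:,0]+c*d[:,1]]
def fit(im,m,T0):
    g=im.min(2).astype(float);g=np.minimum(g,200);best=T0
    for sg in (4,2,1):
        b=cv2.GaussianBlur(g,(0,0),sg)
        f=lambda T:-cv2.remap(b,proj(m,t2w(T,W,.013)).astype(np.float32)[None],None,cv2.INTER_LINEAR).mean()
        r=minimize(f,best,method='Nelder-Mead',options=dict(initial_simplex=np.array(best)+np.array([[0,0,0],[.008,0,0],[0,.008,0],[0,0,.05]]),xatol=1e-5));best=r.x
    return best,-r.fun
E
python3 - <<'E'
from h import *
z=np.load('w2.npz');m={k:z[k] for k in('intrinsics','dist','R','t')}
T,f=fit(z['im'],m,[.55,-.01,-.26]);print(T,f)
mt=camera_model('top');print(fit(cv2.imread('pics/top1.png'),mt,T))
for n,p in dict(brass=[.4554,-.0659],red=[.5452,-.0889],steel=[.6115,-.1012]).items(): print(n,w2t(T,p))
im=z['im'].copy()
for q in proj(m,t2w(T,W,.013)): cv2.circle(im,(int(q[0]),int(q[1])),1,(0,0,255),-1)
cv2.imwrite('pics/fit.png',cv2.resize(im[0:220,200:440],None,fx=2.5,fy=2.5))
E
```

```text
[ 0.56693729  0.01823929 -0.26844274] 182.3401644083262
(array([ 0.56495473,  0.01751817, -0.2658341 ]), np.float64(149.23827903832023))
brass [[ -85.2263032  -110.70891076]]
red [[   7.45781484 -109.06748988]]
steel [[  74.64561919 -103.34219977]]
```

View pics/fit.png

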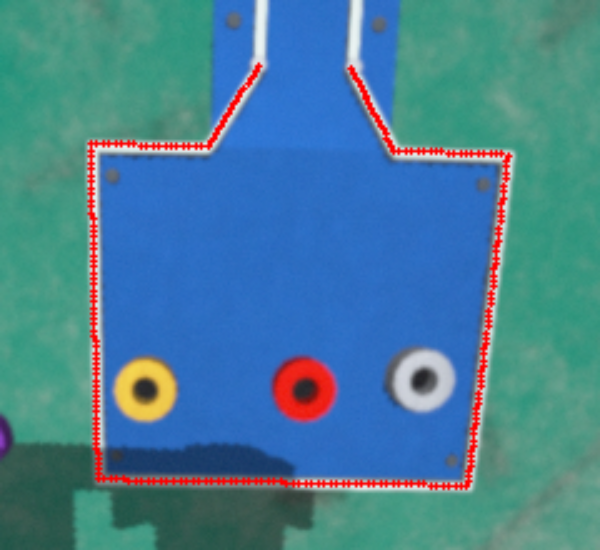

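```bash
cat >> h.py <<'E'
T=np.array([.5665,.0181,-.268])
def gt(x,y,z,ang):
    "target in tray mm, ang = tool x heading in tray deg"
    goto(t2w(T,[x,y],z/1e3)[0],ang+np.degrees(T[2]))
def where():
    s=get_state();R=Ro.from_rotvec(s['ee_rot']).as_matrix();print('tray',w2t(T,s['tcp_pos']).round(1),'z',round(s['tcp_pos'][2]*1e3,1),'ang',round(np.degrees(np.arctan2(R[1,0],R[0,0])-T[2]),1),'F',s['wrist_force'].round(1),'open',round(s['opening'],4),'t',s['clock'])
E
python3 - <<'E'
from h import *
z=np.load('w2.npz');m={k:z[k] for k in('intrinsics','dist','R','t')}
for n,p in dict(b=(146,390),r=(304.5,389),s=(424,380)).items(): print(n,w2t(T,atz(m,[200+p[0]/2.5,p[1]/2.5],.028)))
where();gt(-117,-145,60,50)
E
```

```text
b [[ -83.95155003 -111.65640452]]
r [[   7.5104715  -109.53799508]]
s [[  76.38559149 -102.94981816]]
tray [[ -55.3 -126.2]] z 329.7 ang 90.9 F [ 0.8 -0.1  1.6] open 0.0254 t 2.75
pos [ 0.4797 -0.0889  0.3297] yaw 75.6 F [ 0.8 -0.1  1.6] open 0.0254 t 2.75
rows shift [-0.148 -0.516  2.247] turn 0.227
```

```bash
python3 -m jog '[[0.4,-0.05,-0.2,0.35,0.04],[0.4,-0.1,-0.4,0.7,0.09],[0.4,-0.15,-0.52,1,0.13],[0.4,-0.15,-0.52,1,0.18],[0.4,-0.15,-0.52,1,0.227]]'; python3 -m jog '[[0.4,0,0,0.4,0],[0.4,0,0,0.8,0],[0.4,0,0,1,0],[0.4,0,0,1,0]]'
python3 -c "
from h import *
where();gt(-115,-148,17,50)
shot('wrist','w3.png')"
```

```text
clock: 3.25
tcp_pos: [0.4138, -0.0904, 0.2082]
ee_rot: [-2.998, -0.936, 0.003]
wrist_force: [0.7, -0.7, 0.6]
opening: 0.0255
grip_force: 0.0
clock: 3.65
tcp_pos: [0.4125, -0.0898, 0.0861]
ee_rot: [-2.992, -0.945, 0.01]
wrist_force: [-0.5, -0.0, -0.4]
opening: 0.0255
grip_force: 0.0
tray [[-119.9 -144.8]] z 86.1 ang 50.4 F [-0.5 -0.  -0.4] open 0.0255 t 3.65
pos [ 0.4125 -0.0898  0.0861] yaw 35.1 F [-0.5 -0.  -0.4] open 0.0255 t 3.65
rows shift [0.008 0.051 0.576] turn 0.002
```

View pics/w3.png

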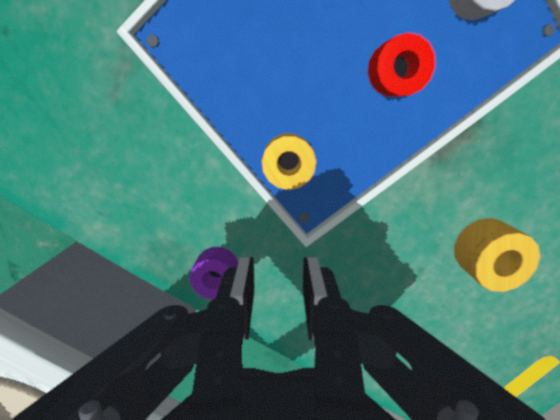

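```bash
python3 -m jog '[[0.4,0,0.05,0.25,0],[0.4,0.0,0.05,0.45,0],[0.4,0.0,0.05,0.57,0],[0.4,0.0,0.05,0.57,0]]'
python3 -c "
from h import *
where();gt(-115,-148,17,50)
im,d,m=shot('wrist','w4.png')
r=regions_of('collar_brass','wrist')
for q in r: print(q['score'],q['point'],w2t(T,atz(m,q['point'],.028)))"
```

```text
clock: 4.1
tcp_pos: [0.4186, -0.0955, 0.0216]
ee_rot: [-2.995, -0.947, 0.001]
wrist_force: [-0.8, -0.3, 0.5]
opening: 0.026
grip_force: 0.0
tray [[-112.6 -148.7]] z 21.6 ang 50.5 F [-0.8 -0.3  0.5] open 0.026 t 4.1
pos [ 0.4186 -0.0955  0.0216] yaw 35.1 F [-0.8 -0.3  0.5] open 0.026 t 4.1
rows shift [-0.009 -0.019  0.039] turn 0.003
0.7 [275.5, 187.9] [[ -82.88649964 -111.45279765]]
0.69 [530.4, 299.4] [[ -14.64466277 -248.9864212 ]]
0.6 [184.7, 302.7] [[-160.14683572 -129.00281765]]
```

View pics/w4.png

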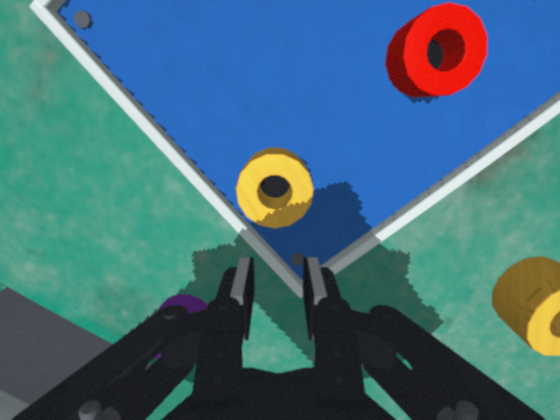

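```bash
python3 -m jog '[[0.4,0.0,0,0.03,0],[0.4,0.05,0,0.03,0],[0.4,0.1,0,0.03,0],[0.4,0.15,0,0.03,0],[0.4,0.2,0,0.03,0]]'
python3 -c "
from h import *
where()"
python3 -m jog '[[0.4,0.06,0,0,0],[0.4,0.12,0,0,0],[0.4,0.18,0,0,0],[0.4,0.24,0,0,0],[0.4,0.3,0,0,0]]'
python3 -c "
from h import *
where()
im,d,m=shot('wrist')
r=regions_of('collar_brass','wrist')
for q in r: print(q['score'],q['point'],w2t(T,atz(m,q['point'],.028)))"
```

```text
clock: 4.7
tcp_pos: [0.4385, -0.0811, 0.0179]
ee_rot: [2.995, 0.948, -0.0]
wrist_force: [-1.2, 0.1, 0.4]
opening: 0.0257
grip_force: 0.7
tray [[ -97.1 -129.6]] z 17.9 ang 50.5 F [-1.2  0.1  0.4] open 0.0257 t 4.7
clock: 5.2
tcp_pos: [0.468, -0.0604, 0.0177]
ee_rot: [2.995, 0.948, -0.0]
wrist_force: [-0.8, -1.2, 0.7]
opening: 0.0254
grip_force: 0.8
tray [[ -74.2 -101.8]] z 17.7 ang 50.5 F [-0.8 -1.2  0.7] open 0.0254 t 5.2
0.94 [278.5, 231.0] [[-56.01425148 -79.8155731 ]]
0.79 [524.3, 372.4] [[  -1.45633455 -242.77490467]]
0.79 [176.0, 397.6] [[-170.89516334 -123.78158738]]
0.62 [316.6, 133.1] [[-15.30088219 -55.63723783]]
```

```bash
python3 -m jog '[[0.4,0.07,0,0,0],[0.4,0.15,0,0,0],[0.4,0.23,0,0,0],[0.4,0.31,0,0,0],[0.4,0.39,0,0,0]]'
python3 -m jog '[[0.4,0.08,0,0,0],[0.4,0.16,0,0,0],[0.4,0.23,0,0,0],[0.4,0.28,0,0,0],[0.4,0.30,0,0,0]]'
python3 -c "
from h import *
where()
im,d,m=shot('wrist','w5.png')
r=regions_of('collar_brass','wrist')
for q in r: print(q['score'],q['point'],w2t(T,atz(m,q['point'],.028)))"
```

```text
clock: 5.8
tcp_pos: [0.5065, -0.0333, 0.0176]
ee_rot: [2.995, 0.948, -0.0]
wrist_force: [-1.0, 0.0, 0.2]
opening: 0.0252
grip_force: 0.6
clock: 6.3
tcp_pos: [0.5356, -0.0128, 0.0177]
ee_rot: [2.995, 0.948, 0.0]
wrist_force: [-1.1, -0.6, 0.2]
opening: 0.0258
grip_force: 0.5
tray [[-21.6 -37.9]] z 17.7 ang 50.5 F [-1.1 -0.6  0.2] open 0.0258 t 6.3
0.68 [280.6, 232.6] [[ -3.64707411 -17.77707456]]
```

View pics/w5.png

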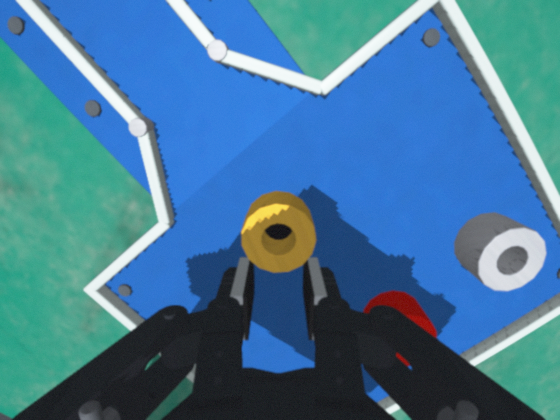

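```bash
python3 -m jog '[[0.4,-0.12,0,0,0],[0.4,-0.25,0,0,0],[0.4,-0.25,0,-0.2,0],[0.4,-0.25,0,-0.35,0],[0.4,-0.25,0,-0.35,0]]'
python3 -c "
from h import *
where();gt(0,-61,58,90)
im,d,m=shot('wrist')
r=regions_of('collar_brass','wrist')
for q in r: print(q['score'],q['point'],w2t(T,atz(m,q['point'],.028)))
r=regions_of('bush_red','wrist')
for q in r: print(q['score'],q['point'],w2t(T,atz(m,q['point'],.028)))"
```

```text
clock: 6.9
tcp_pos: [0.5123, -0.0308, 0.0626]
ee_rot: [2.993, 0.947, 0.008]
wrist_force: [0.0, -0.3, 0.6]
opening: 0.0255
grip_force: 0.0
tray [[-39.3 -61.5]] z 62.6 ang 50.5 F [ 0.  -0.3  0.6] open 0.0255 t 6.9
pos [ 0.5123 -0.0308  0.0626] yaw 35.1 F [ 0.  -0.3  0.6] open 0.0255 t 6.9
rows shift [0.212 0.25  0.04 ] turn -0.22
0.85 [548.3, 314.6] [[  74.92987306 -229.44004092]]
0.59 [277.6, 159.1] [[ -5.89592016 -19.39531162]]
0.55 [473.2, 361.5] [[  11.7692918  -230.36025877]]
0.68 [375.7, 248.3] [[   6.23092341 -102.4122325 ]]
```

```bash
python3 -m jog '[[0.4,0.04,0.08,0,-0.04],[0.4,0.1,0.15,0,-0.09],[0.4,0.16,0.22,0,-0.13],[0.4,0.2,0.24,0,-0.18],[0.4,0.2,0.24,0,-0.22]]'
python3 -m jog '[[0.4,0,0,0,0]]'
python3 -c "
from h import *
where();gt(-2,-61,17,90)
im,d,m=shot('wrist')
r=regions_of('collar_brass','wrist')
for q in r: print(q['score'],q['point'],w2t(T,atz(m,q['point'],.028)))"
```

```text
clock: 7.55
tcp_pos: [0.5466, -0.0401, 0.058]
ee_rot: [-2.49, -1.913, 0.003]
wrist_force: [0.3, 0.3, 0.9]
opening: 0.0257
grip_force: 0.0
clock: 7.65
tcp_pos: [0.5462, -0.04, 0.0581]
ee_rot: [-2.494, -1.907, 0.003]
wrist_force: [-0.4, 0.7, 0.4]
opening: 0.0254
grip_force: 0.0
tray [[ -4.2 -61.4]] z 58.1 ang 90.1 F [-0.4  0.7  0.4] open 0.0254 t 7.65
pos [ 0.5462 -0.04    0.0581] yaw 74.8 F [-0.4  0.7  0.4] open 0.0254 t 7.65
rows shift [0.004 0.019 0.342] turn 0.001
0.98 [45.8, 334.6] [[-172.73693645 -132.17052227]]
0.64 [277.4, 176.6] [[ -4.58063775 -16.69260079]]
```

```bash
python3 -m jog '[[0.4,0,0.02,0.2,0],[0.4,0,0.02,0.34,0],[0.4,0,0.02,0.34,0],[0.4,0.05,0.02,0.34,0],[0.4,0.1,0.025,0.34,0]]'
python3 -m jog '[[0.4,0.06,0.003,0,0],[0.4,0.12,0.006,0,0],[0.4,0.18,0.009,0,0],[0.4,0.24,0.012,0,0],[0.4,0.3,0.015,0,0]]'
python3 -c "
from h import *
where();gt(0,0,17,90)
im,d,m=shot('wrist')
r=regions_of('collar_brass','wrist')
for q in r: print(q['score'],q['point'],w2t(T,atz(m,q['point'],.028)))
P=proj(m,np.vstack([t2w(T,[[-21,62],[21,62]],.014)]));print(P)
cv2.imwrite('pics/w6.png',im)"
```

```text
clock: 8.25
tcp_pos: [0.5537, -0.029, 0.0201]
ee_rot: [2.497, 1.904, 0.002]
wrist_force: [-0.5, 0.3, -0.3]
opening: 0.0254
grip_force: 0.0
clock: 8.75
tcp_pos: [0.5644, 0.0055, 0.019]
ee_rot: [2.497, 1.906, 0.0]
wrist_force: [-0.2, -0.8, 0.9]
opening: 0.0255
grip_force: 0.8
tray [[  1.3 -12.7]] z 19.0 ang 90.1 F [-0.2 -0.8  0.9] open 0.0255 t 8.75
pos [0.5644 0.0055 0.019 ] yaw 74.7 F [-0.2 -0.8  0.9] open 0.0255 t 8.75
rows shift [ 0.106 -0.011  0.016] turn 0.0
0.8 [15.8, 405.0] [[-166.01377798 -105.80333746]]
[[230.72348391 127.34801094]
 [320.50945754 127.5671002 ]]
```

View pics/w6.png

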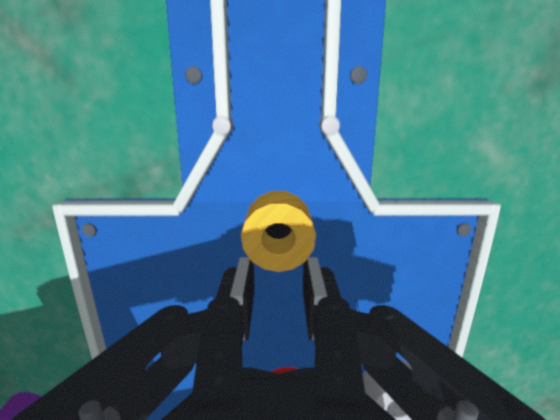

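```bash
python3 -m jog '[[0.4,0.06,-0.003,0.01,0],[0.4,0.12,-0.006,0.01,0],[0.4,0.18,-0.009,0.01,0],[0.4,0.24,-0.011,0.01,0],[0.4,0.28,-0.012,0.01,0]]'
python3 -c "
from h import *
where()
im,d,m=shot('wrist','w7.png')
print('c',w2t(T,atz(m,(279,232),.028)))
P=proj(m,np.vstack([t2w(T,[[-21,62],[21,62]],.014)]));print(P)"
```

```text
clock: 9.35
tcp_pos: [0.5718, 0.0384, 0.0178]
ee_rot: [2.497, 1.907, 0.0]
wrist_force: [-0.3, -1.6, 2.8]
opening: 0.0254
grip_force: 1.9
tray [[-0.3 21. ]] z 17.8 ang 90.1 F [-0.3 -1.6  2.8] open 0.0254 t 9.35
c [[4.59364987e-02 4.87853631e+01]]
[[236.62604269 196.38845057]
 [321.19424606 196.60498563]]
```

View pics/w7.png

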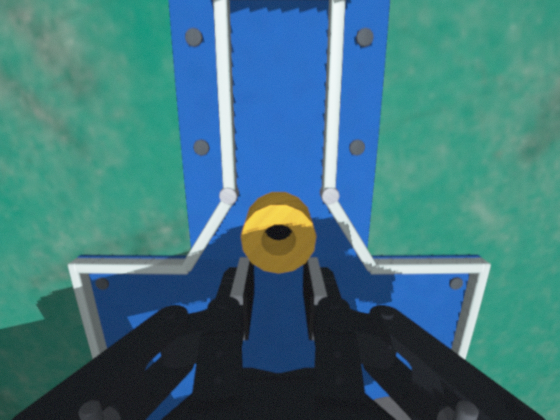

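```bash
python3 -m jog '[[0.4,0.06,0.001,0,0],[0.4,0.12,0.002,0,0],[0.4,0.18,0.002,0,0],[0.4,0.24,0.002,0,0],[0.4,0.3,0.002,0,0]]'
python3 -c "
from h import *
where()"
python3 -m jog '[[0.4,0.06,0,0,0],[0.4,0.12,0,0,0],[0.4,0.17,0,0,0],[0.4,0.21,0,0,0],[0.4,0.24,0,0,0]]'
python3 -c "
from h import *
where();gt(0,104,17,90)"
```

```text
clock: 9.9
tcp_pos: [0.5815, 0.073, 0.0177]
ee_rot: [2.497, 1.907, -0.0]
wrist_force: [-1.2, -2.3, 1.5]
opening: 0.0258
grip_force: 1.7
tray [[-0.1 56.9]] z 17.7 ang 90.1 F [-1.2 -2.3  1.5] open 0.0258 t 9.9
clock: 10.4
tcp_pos: [0.589, 0.1006, 0.0177]
ee_rot: [2.497, 1.907, -0.0]
wrist_force: [-0.0, -2.9, 2.0]
opening: 0.0255
grip_force: 1.7
tray [[-0.1 85.5]] z 17.7 ang 90.1 F [-0.  -2.9  2. ] open 0.0255 t 10.4
pos [0.589  0.1006 0.0177] yaw 74.7 F [-0.  -2.9  2. ] open 0.0255 t 10.4
rows shift [0.154 0.001 0.006] turn 0.001
```

```bash
python3 -m jog '[[0.4,0.04,0,0,0],[0.4,0.08,0,0,0],[0.4,0.11,0,0,0],[0.4,0.13,0,0,0],[0.4,0.14,0,0,0]]'
python3 -m jog '[[0.4,0.01,0,0,0],[0.4,0.02,0,0,0]]'
python3 -c "
from h import *
where()
im,d,m=shot('wrist','w8.png')
print('c',w2t(T,atz(m,(279,232),.028)))
print(proj(m,np.vstack([t2w(T,[[-22,150],[22,150]],.03)])))"
```

```text
clock: 10.9
tcp_pos: [0.5934, 0.1166, 0.0177]
ee_rot: [2.497, 1.907, -0.0]
wrist_force: [-0.6, -2.8, 3.0]
opening: 0.0253
grip_force: 1.8
clock: 11.1
tcp_pos: [0.594, 0.1186, 0.0177]
ee_rot: [2.497, 1.906, -0.0]
wrist_force: [-0.6, -2.3, 1.8]
opening: 0.0253
grip_force: 1.7
tray [[-1.000e-01  1.042e+02]] z 17.7 ang 90.1 F [-0.6 -2.3  1.8] open 0.0253 t 11.1
c [[  0.26861068 131.71495343]]
[[228.72220487 195.33445066]
 [328.30566187 195.51432574]]
```

View pics/w8.png

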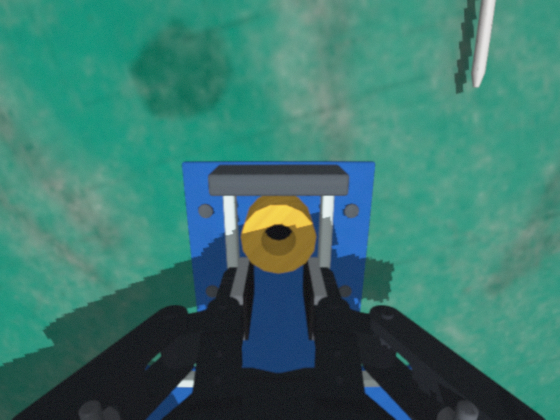

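```bash
python3 -m jog '[[0.4,0.005,0,0,0],[0.4,0.01,0,0,0]]' | grep -E 'tcp_pos|force';python3 -m jog '[[0.4,0.005,0,0,0],[0.4,0.01,0,0,0]]' | grep -E 'tcp_pos|force'; python3 -m jog '[[0.4,0.005,0,0,0],[0.4,0.01,0,0,0]]' | grep -E 'tcp_pos|force'
```

```text
tcp_pos: [0.5943, 0.1198, 0.0177]
wrist_force: [-1.5, -1.8, 1.4]
grip_force: 1.7
tcp_pos: [0.5946, 0.121, 0.0177]
wrist_force: [-1.6, -2.5, 1.8]
grip_force: 1.7
tcp_pos: [0.5949, 0.1222, 0.0177]
wrist_force: [-0.2, -2.3, 2.5]
grip_force: 1.7
```

```bash
for i in 1; do python3 -c "
from h import *
where()
im,d,m=shot('wrist','w9.png');c=im[150:290,200:360]
cv2.imwrite('pics/w9c.png',cv2.resize(c,None,fx=4,fy=4))"; done
```

```text
tray [[ -0.2 107.9]] z 17.7 ang 90.1 F [-0.2 -2.3  2.5] open 0.0255 t 11.75
```

View pics/w9c.png

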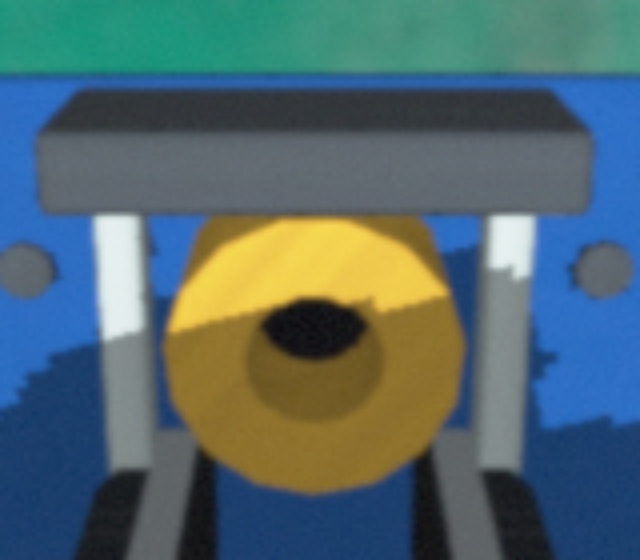

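```bash
for k in 1; do python3 -m jog '[[0.4,0.005,0,0,0],[0.4,0.01,0,0,0],[0.4,0.01,0,0,0]]' | grep -E 'tcp_pos|force';python3 -m jog '[[0.4,0.005,0,0,0],[0.4,0.01,0,0,0],[0.4,0.01,0,0,0]]' | grep -E 'tcp_pos|force'; done
```

```text
tcp_pos: [0.5951, 0.1227, 0.0176]
wrist_force: [-1.7, -5.7, 4.2]
grip_force: 2.8
tcp_pos: [0.5952, 0.1229, 0.0176]
wrist_force: [-3.1, -9.0, 4.7]
grip_force: 4.4
```

```bash
python3 -m jog '[[0.4,-0.1,0,0,0],[0.4,-0.25,0,0,0],[0.4,-0.4,0,0,0],[0.4,-0.4,0,-0.3,0],[0.4,-0.4,0,-0.5,0]]' >/dev/null
python3 -m jog '[[0.4,-0.3,0.1,0,-0.04],[0.4,-0.6,0.3,0,-0.09],[0.4,-0.9,0.5,0,-0.13],[0.4,-1,0.7,0,-0.18],[0.4,-1,0.9,0,-0.217]]'
python3 -c "
from h import *
where();gt(106,-140,70,129.3)
im,d,m=shot('wrist')
for n in ['collar_steel','bush_red']:
  for q in regions_of(n,'wrist'): print(n,q['score'],q['point'],w2t(T,atz(m,q['point'],.028)))"
```

```text
clock: 13.4
tcp_pos: [0.6552, -0.07, 0.0777]
ee_rot: [-1.713, -2.633, 0.0]
wrist_force: [1.1, 0.4, 0.0]
opening: 0.0253
grip_force: 0.0
tray [[108.9 -61.5]] z 77.7 ang 129.3 F [1.1 0.4 0. ] open 0.0253 t 13.4
pos [ 0.6552 -0.07    0.0777] yaw 113.9 F [1.1 0.4 0. ] open 0.0253 t 13.4
rows shift [-0.491 -0.432  0.064] turn -0.0
bush_red 0.57 [117.6, 190.7] [[  10.34281422 -103.36178064]]
```

```bash
python3 -m jog '[[0.4,-0.2,-0.17,0,0],[0.4,-0.4,-0.35,0,0],[0.4,-0.49,-0.43,0.03,0],[0.4,-0.49,-0.43,0.06,0]]' >/dev/null
python3 -c "
from h import *
where();gt(106,-140,17,129.3)
im,d,m=shot('wrist')
for n in ['collar_steel','bush_red','collar_brass']:
  for q in regions_of(n,'wrist'): print(n,q['score'],q['point'],w2t(T,atz(m,q['point'],.028)))"
```

```text
tray [[ 104.6 -137.5]] z 70.4 ang 128.9 F [0.7 0.6 0.1] open 0.026 t 13.95
pos [ 0.6309 -0.1421  0.0704] yaw 113.6 F [0.7 0.6 0.1] open 0.026 t 13.95
rows shift [-0.024 -0.004  0.445] turn -0.002
collar_steel 0.77 [277.0, 172.3] [[  75.62970026 -101.3386078 ]]
bush_red 0.91 [178.2, 105.6] [[   7.00936887 -106.75381705]]
collar_brass 0.65 [47.7, 273.7] [[  -5.05227536 -258.98342121]]
```

```bash
python3 -m jog '[[0.4,-0.02,0,0.25,0],[0.4,-0.02,0,0.44,0],[0.4,-0.02,0,0.44,0],[0.4,0.0,0,0.445,0],[0.4,0.05,0,0.445,0]]' >/dev/null
python3 -m jog '[[0.4,0.06,0,0,0],[0.4,0.12,0,0,0],[0.4,0.19,0,0,0],[0.4,0.26,0,0,0],[0.4,0.33,0,0,0]]' >/dev/null
python3 -c "
from h import *
where()
im,d,m=shot('wrist')
for n in ['collar_steel','bush_red']:
  for q in regions_of(n,'wrist'): print(n,q['score'],q['point'],w2t(T,atz(m,q['point'],.028)))"
```

```text
tray [[ 76.2 -99.9]] z 17.6 ang 129.1 F [ 1.3 -2.   1. ] open 0.0259 t 15.15
collar_steel 0.75 [278.0, 235.0] [[ 59.26442568 -78.68839181]]
bush_red 0.66 [150.2, 204.8] [[   4.79852718 -104.00526725]]
```

```bash
python3 -m jog '[[0.4,0.08,0,0,0],[0.4,0.16,0,0,0],[0.4,0.24,0,0,0],[0.4,0.32,0,0,0],[0.4,0.4,0,0,0]]' >/dev/null
python3 -m jog '[[0.4,0.08,0,0,0],[0.4,0.16,0,0,0],[0.4,0.24,0,0,0],[0.4,0.32,0,0,0],[0.4,0.37,0,0,0]]' >/dev/null
python3 -c "
from h import *
where()
im,d,m=shot('wrist')
for n in ['collar_steel','bush_red']:
  for q in regions_of(n,'wrist'): print(n,q['score'],q['point'],w2t(T,atz(m,q['point'],.028)))"
python3 -m jog '[[0.4,0,0,0,0]]' >/dev/null
python3 -m jog '[[0.4,-0.12,0,0,0],[0.4,-0.25,0,0,0],[0.4,-0.25,0,-0.2,0],[0.4,-0.25,0,-0.35,0],[0.4,-0.25,0,-0.35,0]]' >/dev/null
python3 -c "
from h import *
where();gt(0,-55,58,90)"
```

```text
tray [[ 17.4 -28. ]] z 17.1 ang 129.2 F [ 0.2 -0.5 -0.5] open 0.0257 t 16.3
collar_steel 0.7 [281.4, 235.9] [[ 2.31000963 -6.58120782]]
bush_red 0.61 [182.6, 382.7] [[  16.70532645 -113.37949475]]
tray [[ 39.6 -53.2]] z 62.1 ang 129.1 F [ 0.3  0.2 -0.1] open 0.0254 t 17.05
pos [ 0.5906 -0.0437  0.0621] yaw 113.7 F [ 0.3  0.2 -0.1] open 0.0254 t 17.05
rows shift [ 0.196 -0.266  0.032] turn 0.217
```

```bash
python3 -m jog '[[0.4,0.04,-0.08,0,0.04],[0.4,0.1,-0.15,0,0.09],[0.4,0.16,-0.22,0,0.13],[0.4,0.19,-0.25,0,0.18],[0.4,0.19,-0.25,0,0.217]]' >/dev/null
python3 -m jog '[[0.4,0,0,0,0]]' >/dev/null
python3 -c "
from h import *
where();gt(1,-55,17,90)
im,d,m=shot('wrist')
for n in ['collar_steel','collar_brass']:
  for q in regions_of(n,'wrist'): print(n,q['score'],q['point'],w2t(T,atz(m,q['point'],.028)))"
```

```text
tray [[ -0.7 -54. ]] z 58.1 ang 90.0 F [0.6 0.9 0.4] open 0.0258 t 17.65
pos [ 0.5515 -0.0338  0.0581] yaw 74.6 F [0.6 0.9 0.4] open 0.0258 t 17.65
rows shift [-0.008  0.015  0.342] turn -0.0
collar_steel 0.77 [283.2, 174.7] [[ 2.08142654 -8.01032125]]
collar_brass 0.92 [43.4, 344.1] [[-172.85628952 -134.04535488]]
```

```bash
python3 -m jog '[[0.4,0,0.01,0.2,0],[0.4,0,0.01,0.345,0],[0.4,0,0.01,0.345,0],[0.4,0.05,0.01,0.345,0],[0.4,0.1,0.01,0.345,0]]' >/dev/null
python3 -m jog '[[0.4,0.06,0,0,0],[0.4,0.12,0,0,0],[0.4,0.18,0,0,0],[0.4,0.24,0,0,0],[0.4,0.3,0,0,0]]'>/dev/null
python3 -c "
from h import *
where();gt(0,72.5,17,90)
im,d,m=shot('wrist')
for n in ['collar_steel','collar_brass']:
  for q in regions_of(n,'wrist'): print(n,q['score'],q['point'],w2t(T,atz(m,q['point'],.028)))"
```

```text
tray [[ 0.7 -4.7]] z 18.1 ang 90.1 F [-0.8 -2.2  2.4] open 0.026 t 18.8
pos [0.5659 0.0134 0.0181] yaw 74.7 F [-0.8 -2.2  2.4] open 0.026 t 18.8
rows shift [ 0.644 -0.005  0.009] turn 0.0
collar_steel 0.85 [281.6, 234.5] [[ 2.20119084 22.18708517]]
collar_brass 0.73 [16.0, 409.6] [[-166.78577373 -100.73336435]]
collar_brass 0.66 [278.4, 9.6] [[  0.42715964 114.92091452]]
collar_brass 0.57 [279.3, 235.3] [[ 1.1242539 21.7774874]]
```

```bash
python3 -m jog '[[0.4,0.06,-0.003,0.005,0],[0.4,0.12,-0.006,0.005,0],[0.4,0.18,-0.008,0.005,0],[0.4,0.24,-0.008,0.005,0],[0.4,0.3,-0.008,0.005,0]]' >/dev/null
python3 -c "
from h import *
where()"
python3 -m jog '[[0.4,0.06,0,0,0],[0.4,0.12,0,0,0],[0.4,0.18,0,0,0],[0.4,0.22,0,0,0],[0.4,0.25,0,0,0]]'>/dev/null
python3 -c "
from h import *
where();gt(0,72.5,17,90)"
```

```text
tray [[-0.6 31.4]] z 17.0 ang 90.1 F [-1.4 -1.6  0.4] open 0.0256 t 19.45
tray [[-0.6 61.2]] z 17.0 ang 90.1 F [ 0.7 -1.   0.9] open 0.0258 t 19.95
pos [0.5821 0.0773 0.017 ] yaw 74.7 F [ 0.7 -1.   0.9] open 0.0258 t 19.95
rows shift [0.094 0.005 0.   ] turn 0.001
```

```bash
python3 -m jog '[[0.4,0.03,0,0,0],[0.4,0.05,0,0,0],[0.4,0.07,0,0,0],[0.4,0.08,0,0,0],[0.4,0.08,0,0,0]]' | grep -E 'tcp_pos|force'
python3 -m jog '[[0.4,0.005,0,0,0],[0.4,0.01,0,0,0],[0.4,0.01,0,0,0]]' | grep -E 'tcp_pos|force';python3 -m jog '[[0.4,0.005,0,0,0],[0.4,0.01,0,0,0],[0.4,0.01,0,0,0]]' | grep -E 'tcp_pos|force';python3 -m jog '[[0.4,0.005,0,0,0],[0.4,0.01,0,0,0],[0.4,0.01,0,0,0]]' | grep -E 'tcp_pos|force'; python3 -c "
from h import *
where()"
```

```text
tcp_pos: [0.5846, 0.0862, 0.0171]
wrist_force: [-0.8, -0.3, -1.0]
grip_force: 0.5
tcp_pos: [0.5849, 0.0872, 0.0171]
wrist_force: [-0.1, -1.9, 0.0]
grip_force: 0.7
tcp_pos: [0.5851, 0.0879, 0.017]
wrist_force: [-1.2, -3.7, 0.9]
grip_force: 1.9
tcp_pos: [0.5853, 0.0883, 0.017]
wrist_force: [-2.2, -8.0, 1.9]
grip_force: 3.5
tray [[-0.5 72.6]] z 17.0 ang 90.0 F [-2.2 -8.   1.9] open 0.026 t 21.35
```

```bash
python3 -m jog '[[0.4,-0.1,0,0,0],[0.4,-0.25,0,0,0],[0.4,-0.4,0,0,0],[0.4,-0.4,0,-0.3,0],[0.4,-0.4,0,-0.7,0]]' >/dev/null
python3 -m jog '[[0.4,0,0,-0.3,0],[0.4,0,0,-0.6,0],[0.4,-0.1,0,-0.9,0],[0.4,-0.1,0,-1,0],[0.4,-0.1,0,-1,0]]' >/dev/null
python3 -c "
from h import *
where()
im,d,m=shot('wrist','w10.png')
for n in ['collar_steel','collar_brass','bush_red']:
  for q in regions_of(n,'wrist'): print(n,q['score'],q['point'],w2t(T,atz(m,q['point'],.028)))"
```

```text
tray [[ 0.3 13.3]] z 223.1 ang 90.0 F [ 0.1 -0.6 -0.6] open 0.0255 t 22.35
collar_steel 0.71 [277.1, 111.5] [[-1.49784596 92.09430668]]
collar_brass 0.84 [271.9, 361.2] [[  -8.73700114 -239.86609821]]
collar_brass 0.73 [276.5, 71.2] [[ -2.11599324 131.31189808]]
collar_brass 0.68 [138.6, 296.3] [[-180.56774035 -134.28056495]]
bush_red 0.88 [282.1, 275.4] [[   4.75742421 -102.14992732]]
```

View pics/w10.png

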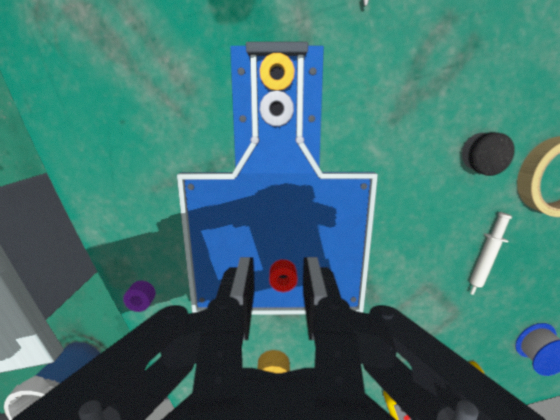

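The picture shows brass at (277,71) against the stop, steel at (277,108) touching it, and the red bush still at its place (283,275). The arm is clear.

```bash
python3 -c "
from cell import *
print(sign_off())"
```

```text
the job is handed in; nothing more can be done
None
```

The job is handed in: the brass collar rests against the end stop with the steel collar up against it, the red bush still in place, and the clock at about 22 s of the 64 s allowed.

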